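# Load a circuit-board pallet into the bench test station

## Robot

A 6-joint arm with a two-finger parallel gripper is mounted at the origin on a cart in front of the work surface, level with it; the furniture and walls round the work are solid. World frame = base frame: x ahead of the robot, y to its left, z up, the work surface at z = 0. Lengths are in m, angles in rad, forces in N, time in s.
With the tool pointing down it reaches from about 0.25 to 0.85 m from the base axis. Payload 12.5 kg.
Tool frame: the origin (TCP) lies at the very end of the fingers, on their centre line; the grasp point (between the pads) lies 19 mm behind it; z points along the fingers, y is the line along which they close (so a half turn about z gives the same grasp; the last joint's range is limited). The gripper opens to 93 mm and grips with 3 to 60 N. Pads are 15 mm wide; open, the fingers measure 128 mm over their backs; the gripper's body (75 mm by 188 mm) begins 65 mm behind the grasp point.
Start: joints at [-1.382, 0.351, 1.652, -0, 1.139, -0.085], TCP at [0.149, -0.529, 0.219] pointing down, gripper open.
Joint ranges: [-2.75, 2.75], [-0.79, 2.1], [0.01, 2.65], [-1.57, 4.71], [0.07, 3.14], [-2.87, 2.87]. Speed limits (rad/s): [2.22, 2.22, 2.79, 3.14, 3.14, 3.14].

## Interface

Orientations are given as [roll, pitch, yaw] about the fixed x, y, z axes, in that order (R = Rz(yaw) Ry(pitch) Rx(roll)).
In Python, from rig import * gives the robot as it stands. The module is installed in compiled form; this text tells all that it offers.
- The arm moves only by the shell command python3 -m crank 'ROWS' [FORCE]. ROWS is JSON, a list of rows, each an object with "fingers": the opening, from 0 (shut) to 1 (fully open); "linear": the shift along the tool's x, y, z in m, a list of three; "turn": the turn, a rotation vector about the tool's x, y, z in rad, a list of three. A call has 1 to 20 rows; each row is the pose to reach, as a shift and turn from the pose commanded when the call began, along the tool's axes at that moment; what a row does not reach only later rows make up. A row lasts 1/8 s, in which the tool goes at most 62.5 mm and 10.7 degrees, less where a joint would pass 70% of its speed; a pose out of reach is approached as far as the arm can. A call with a gripper value outside its range is refused whole. The fingers move at their own pace and stop on an object; FORCE is the grip in N (left out, the last holds). Time passes only in rows, so rows that repeat a pose let the fingers close. It gives the time, the measured TCP pose, the force, the opening and the grip force at its end, in the units of the state.
- get_obs(): the state, without advancing time (a new reading comes with each control period).
- snapshot(name): name is "scene" or "side" or "wrist"; returns the picture (384x512x3 uint8, blue, green, red); there is no depth.
- get_calibration(name): a dict with "intrinsics" (3x3 intrinsics, pixels), "position" and "attitude" of the camera in the world. Camera axes: x right, y up, looking along -z (the intrinsics and any distortion apply to the point x, -y, -z); pixel columns grow to the right and rows downward; lengths in m; the calibration is good to about 2 mm. A picture is of the moment at which its call begins: read the wrist's pose just before it. get_calibration takes no time and is no camera call; for the wrist camera it gives the pose at the moment of the call.
- job_done(): hands the job in; it is judged then, once.
The state is a dict: "t": time; "joint_pos": joint angles; "joint_velocities": joint speeds; "tau": joint torques, N m; "eef_pos": TCP position; "tcp_rot": TCP orientation; "ft_force": force on the tool from outside, world axes, zero at the start; "wrist_torque": the same for the moment, N m; "grip_width": finger opening in m; "gripper_force": force on a finger pad.
Only numpy, scipy, OpenCV 4.12 (cv2) and the standard library are available. Lean on these libraries where they do the work, as an engineer would, in place of code of your own. Each camera call takes 0.05 s, during which the arm holds its last target. There are 200 camera calls.

## Task

Someone has left the black antistatic brush across the infeed deck of the test station: lift it off and lay it flat on the open bench, clear of the station. Then pick up the blue pallet, keeping it level because the circuit board only lies loose in its nest, set it down on the infeed deck with its T-grip trailing, let go of it there, and slide it in between the rails under the test head until it is fully home against the stop. Leave the meter, the wick reel and the bottle where they stand.

Things in the scene. Friction and masses are not known exactly. Their poses are not given: they have to be found in the camera images.
- station: Grey board test station, fixed, 285 x 118 x 88 mm high. Origin: bench level, middle; x = the way the pallet slides in (away from the robot), z up. Open infeed from x = -135 to 0: bright metal deck 44 mm wide (y +-22), top 30 mm above the bench, going on level to x = 75; the base plate beside it is 118 wide, 14 mm high. Grey test head over the rails from x = 25 on, 60 to 88 mm above the bench.
- mouth (a point): Station x = 0, y = 0 on the deck's top (z 30): entrance of the black rails, x = 0 to 100, 67 mm apart. Steel keeper strips from x = 4 reach 6 mm in over the pallet's edges, 14 to 18 mm above the deck, so it can enter only by sliding. Lead-in cheeks from x = -32 to 0 narrow from about 82 to 67 mm and stand 10 mm above the deck. Axes as the station's.
- infeed (a point): Point on the deck's top (30 mm above the bench), station x = -80 mm, y = 0: the place for the pallet's origin when it is set down; its nose is then just outside the lead-in cheeks, its grip above the deck's front end. Axes as the station's.
- home (a point): Point on the deck's top, station x = +30 mm, y = 0: where the pallet's origin lies when its nose is against the steel end stop (face at station x = 75). Axes as the station's.
- plunger (a joint): Brass pallet-present plunger in the end stop, slides along the station's x: 0 = out (8 mm proud of the stop), 0.008 m = pressed flush by a pallet that is fully home. Weak spring (60 N/m, about 0.5 N at home); the pallet's own friction holds it in.
- pallet: Blue pallet, about 0.45 kg: plate 90 (x) by 64 (y) by 12 mm, nose (+x) corners rounded; origin: centre of the plate's underside. Tail (-x): tongue 18 wide, 22 long, 12 thick, with the T-grip. The board's parts reach 19 mm above the underside. Lift it level by the long sides at its middle; between the rails only the grip is in reach. Starts flat on the bench, nose roughly away from the robot.
- grip (a point): Centre of the pallet's black T-grip, a round sleeve 18 mm in diameter and 26 mm long across the pallet (its y) on a thin steel neck: 56 mm behind the pallet's origin (-x), 34 mm above its underside (22 mm above the plate's top). The sleeve turns freely on its cross pin: good for pushing and pulling, but a pallet lifted by it swings nose down.
- nest (a point): Centre of the floor of the pallet's nest, 10 mm above its underside, 5 mm ahead of its origin: a pocket 53 by 39 mm, 2 mm deep.
- board: Green circuit board, 36 (its x) by 50 (its y) by 9 mm with its parts, 16 g, lying loose in the pallet's nest, its y along the pallet's x. Origin: centre of its underside.
- brush: Black antistatic brush, 146 long (its y) by 26 by 9 mm thick, 35 g, lying flat across the infeed deck. Origin: underside, mid-length. Handle 14 mm wide from y = -19 to +73 mm; bristle head, 26 mm wide, towards -y. Balances about 5 mm on the handle side of the origin.
- meter: Pocket multimeter in a yellow holster, 132 by 68 by 42 mm, loose, lying at the right of the bench; not to be moved. Origin: centre of its underside.
- wick_reel: Flat yellow reel of desoldering wick, 48 mm across, 10 mm high, loose, right of the station; not to be moved. Origin: centre of its underside.
- flux_bottle: Small amber bottle with black nozzle, 33 mm across, 90 mm tall, loose, at the right; not to be moved. Origin: centre of its underside. The bench in front of it (towards the robot), about x 0.39 to 0.54, y -0.34 to -0.25, is empty.

How it is judged:
By the outcome, as a careful person would: the job done as asked, in the order asked, and still so for the second after the job is handed in, with the robot touching nothing.
It also fails if it takes over 61 s, if anything falls off the work surface, if the arm or the gripper's body presses on something with over 40 N, if the wrist force passes 120 N, or if a joint passes its speed limit or range.

## Working session

There is one attempt and no reset: what is moved stays moved. The work goes in short steps, Python scripts to look and compute and a shell command to move; the robot and the scene stay as the last step left them, time stands still between calls to the robot, and variables do not carry over. Pictures are saved under pics/ and viewed, at most 10 in all, crops included, and the job is handed in when it is done.

```bash
mkdir -p pics
python3 - <<'E'
from rig import *
import cv2,numpy as np
o=get_obs();print(o)
for n in("scene","side","wrist"):
    c=get_calibration(n);print(n,c);cv2.imwrite(f"pics/{n}0.png",snapshot(n))
E
```

```text
{'t': 0.0, 'joint_pos': array([-1.38161112e+00,  3.51231570e-01,  1.65243442e+00,  4.80671998e-08,
        1.13907477e+00, -8.45485130e-02]), 'joint_velocities': array([ 5.67755651e-04, -1.01917727e-04, -2.04465765e-04,  6.02359795e-04,
        6.49682406e-04, -5.10510067e-05]), 'tau': array([-2.49691711e-04, -4.97321570e+01, -2.85256058e+01,  6.99106883e-02,
        2.57168995e-02, -9.45446550e-05]), 'eef_pos': array([ 0.1486675 , -0.52916951,  0.21810005]), 'tcp_rot': array([-3.14044865e+00, -9.69984244e-05,  2.73733647e-01]), 'ft_force': array([-0.86623521,  0.35824171, -0.19027008]), 'wrist_torque': array([0.00641336, 0.02119667, 0.03243554]), 'gripper_force': 0.0, 'grip_width': 0.0932161034769811}
scene {'intrinsics': array([[409.76640546,   0.        , 257.05479481],
       [  0.        , 409.76640546, 188.37968646],
       [  0.        ,   0.        ,   1.        ]]), 'position': array([0.05692057, 0.56165534, 0.64141647]), 'attitude': array([ 0.96201803,  0.01837012, -2.51986525])}
side {'intrinsics': array([[422.94226292,   0.        , 255.99816807],
       [  0.        , 422.94226292, 193.96463166],
       [  0.        ,   0.        ,   1.        ]]), 'position': array([0.0338768 , 0.69272924, 0.79089981]), 'attitude': array([ 0.93021858, -0.02199855, -2.58231414])}
wrist {'intrinsics': array([[277.82739649,   0.        , 252.68848153],
       [  0.        , 277.82739649, 191.13209784],
       [  0.        ,   0.        ,   1.        ]]), 'position': array([ 0.22618105, -0.50701164,  0.38437409]), 'attitude': array([-0.29394854,  0.00225276, -1.29751039])}
```

View pics/scene0.png

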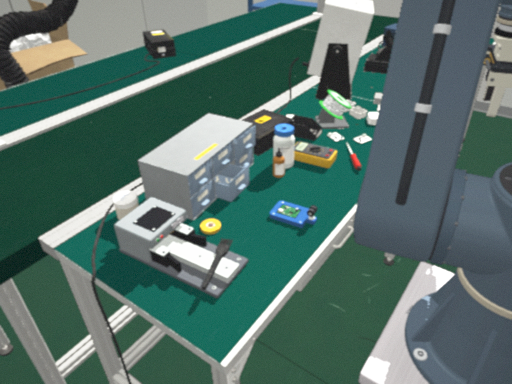

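View pics/side0.png

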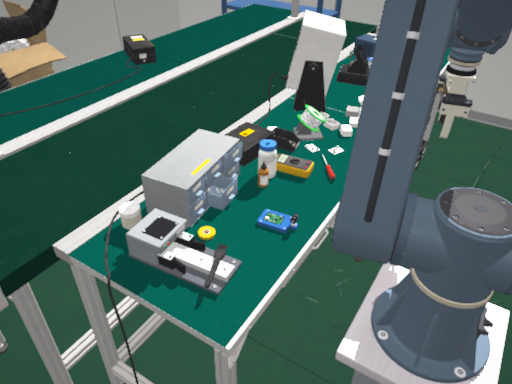

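The scene view shows the brush across the deck at (218,262), the station's head at (150,225), the pallet at (292,213) with its grip at (312,211), the reel at (210,227), and the bottle at (279,165).

```bash
cat > h.py <<'E'
from rig import *
import cv2,numpy as np
from scipy.spatial.transform import Rotation as Ro
def cam(n): c=get_calibration(n); return c["intrinsics"],np.array(c["position"]),Ro.from_euler('xyz',c["attitude"]).as_matrix()
def ray(c,p):
    K,P,R=c; v=np.array([(p[0]-K[0,2])/K[0,0],-(p[1]-K[1,2])/K[1,1],-1.]); return P,R@v
def onz(c,p,z): P,d=ray(c,p); return P+d*(z-P[2])/d[2]
def proj(c,X):
    K,P,R=c; q=R.T@(np.array(X)-P); return K[:2,:2].diagonal()*np.array([q[0],-q[1]])/-q[2]+K[:2,2]
def tri(obs):
    A=np.zeros((3,3));b=np.zeros(3);L=[]
    for c,p in obs:
        P,d=ray(c,p);d=d/np.linalg.norm(d);M=np.eye(3)-np.outer(d,d);A+=M;b+=M@P;L.append((P,d))
    X=np.linalg.solve(A,b);return X,[np.linalg.norm(proj(c,X)-p) for c,p in obs]
E
python3 - <<'E'
from h import *
np.set_printoptions(precision=4,suppress=True)
s=cam("scene")
for n,p,z in [("pallet",(290,213),.012),("grip",(312,211),.034),("brush head",(223,246),.035),("brush tail",(207,288),.035),("deckfront",(222,270),.03),("reel",(210,226),.01),("bottle",(279,176),0),("meter",(317,157),.03),("basecornerL",(211,291),.014),("basecornerR",(246,263),.014),("headcorner",(152,248),.088),("benchcorner",(223,360),0)]: print(n,onz(s,p,z))
o=get_obs();T=Ro.from_euler('xyz',o['tcp_rot']).as_matrix();w=cam("wrist")
print(T,T.T@(w[1]-o['eef_pos']),T.T@w[2])
E
```

```text
pallet [ 0.4631 -0.1249  0.012 ]
grip [ 0.4096 -0.1371  0.034 ]
brush head [0.5069 0.0789 0.035 ]
brush tail [0.4573 0.1875 0.035 ]
deckfront [0.467  0.1311 0.03  ]
reel [0.5956 0.0229 0.01  ]
bottle [ 0.5866 -0.265   0.    ]
meter [ 0.5254 -0.3731  0.03  ]
basecornerL [0.4595 0.1758 0.014 ]
basecornerR [0.4486 0.0752 0.014 ]
headcorner [0.5794 0.2049 0.088 ]
benchcorner [0.3514 0.2711 0.    ]
[[ 0.9627  0.2704 -0.0002]
 [ 0.2704 -0.9627  0.0009]
 [ 0.0001 -0.0009 -1.    ]] [ 0.0806 -0.0006 -0.1662] [[-0.0005  0.9571  0.2898]
 [ 1.      0.0001  0.0013]
 [ 0.0012  0.2898 -0.9571]]
```

```bash
R='{"fingers":1,"linear":[0.446,-0.476,-0.082],"turn":[0,0,0.274]}'; python3 -m crank '[{"fingers":1,"linear":[0.1,-0.24,-0.06],"turn":[0,0,0.1]},{"fingers":1,"linear":[0.1,-0.24,-0.06],"turn":[0,0,0.1]},{"fingers":1,"linear":[0.1,-0.24,-0.06],"turn":[0,0,0.1]},{"fingers":1,"linear":[0.1,-0.24,-0.06],"turn":[0,0,0.1]},{"fingers":1,"linear":[0.446,-0.476,-0.082],"turn":[0,0,0.274]},{"fingers":1,"linear":[0.446,-0.476,-0.082],"turn":[0,0,0.274]},{"fingers":1,"linear":[0.446,-0.476,-0.082],"turn":[0,0,0.274]},{"fingers":1,"linear":[0.446,-0.476,-0.082],"turn":[0,0,0.274]},{"fingers":1,"linear":[0.446,-0.476,-0.082],"turn":[0,0,0.274]},{"fingers":1,"linear":[0.446,-0.476,-0.082],"turn":[0,0,0.274]},{"fingers":1,"linear":[0.446,-0.476,-0.082],"turn":[0,0,0.274]},{"fingers":1,"linear":[0.446,-0.476,-0.082],"turn":[0,0,0.274]}]'
python3 - <<'E'
from h import *
c=cam("wrist");I=snapshot("wrist");cv2.imwrite("pics/w1.png",I);np.save("w1.npy",np.array([c[0],np.diag(c[1]),c[2]]))
cv2.imwrite("pics/w1big.png",cv2.resize(I,(768,576)))
E
```

```text
t: 1.65
eef_pos: [0.4506, 0.0519, 0.3002]
tcp_rot: [-3.141, 0.001, 0.003]
ft_force: [-0.6, -0.4, -0.6]
grip_width: 0.0932
gripper_force: 0.0
```

View pics/w1big.png

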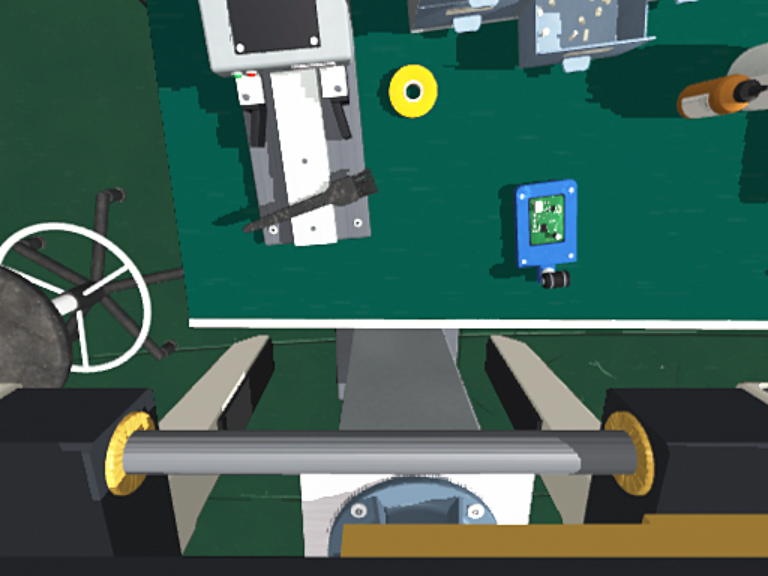

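The picture (768 wide) shows the brush from its tail (247,229) to its head (374,180), and the deck front at (298,246)-(338,241). It also shows the pallet at (547,223) with its grip at (555,279), the reel at (413,91), and the bench edge at y≈322.

```bash
cat >> h.py <<'E'
np.set_printoptions(precision=4,suppress=True)
def load(f): a=np.load(f); return a[0],a[1].diagonal(),a[2]
def blue(I):
    h=cv2.cvtColor(I,cv2.COLOR_BGR2HSV);m=cv2.inRange(h,(103,120,60),(125,255,255))
    k=max(cv2.findContours(m,0,2)[0],key=cv2.contourArea);return k
E
python3 - <<'E'
from h import *
c=load("w1.npy");I=cv2.imread("pics/w1.png")
k=blue(I);P=np.array([onz(c,p,.012) for p in k[:,0].astype(float)+0]);r=cv2.minAreaRect((P[:,:2]*1000).astype(np.float32));print("pallet mm",r)
g=lambda n,p,z:print(n,onz(c,np.array(p)/1.5,z))
for n,p,z in [("tail",(247,229),.034),("head",(374,180),.034),("junc",(330,195),.034),("deckFL",(298,246),.03),("deckFR",(338,241),.03),("screw1",(305,161),.03),("screw2",(313,228),.03),("baseFR",(370,236),.014),("headL",(214,75),.088),("headR",(352,66),.088),("deckmouthL",(272,75),.03),("deckmouthR",(325,70),.03),("grip",(555,279),.04),("reel",(413,91),.01),("edge",(300,319),0),("edgeL",(160,100),0)]:g(n,p,z)
E
```

```text
pallet mm ((455.3609619140625, -128.68092346191406), (111.49468231201172, 67.48027801513672), 7.6975417137146)
tail [0.4621 0.1905 0.034 ]
head [0.5119 0.0582 0.034 ]
junc [0.497 0.103 0.034]
deckFL [0.4435 0.1391 0.03  ]
deckFR [0.449  0.0964 0.03  ]
screw1 [0.53   0.1274 0.03  ]
screw2 [0.4627 0.1223 0.03  ]
baseFR [0.4516 0.0629 0.014 ]
headL [0.5977 0.1891 0.088 ]
headR [0.6047 0.0755 0.088 ]
deckmouthL [0.608  0.1549 0.03  ]
deckmouthR [0.6125 0.1045 0.03  ]
grip [ 0.4108 -0.1342  0.04  ]
reel [0.5974 0.0194 0.01  ]
edge [0.3487 0.1474 0.    ]
edgeL [0.5897 0.2791 0.    ]
```

```bash
python3 -m crank '[{"fingers":1,"linear":[0.035,-0.075,0.15],"turn":[0,0,-1.927]},{"fingers":1,"linear":[0.035,-0.075,0.15],"turn":[0,0,-1.927]},{"fingers":1,"linear":[0.035,-0.075,0.15],"turn":[0,0,-1.927]},{"fingers":1,"linear":[0.035,-0.075,0.15],"turn":[0,0,-1.927]},{"fingers":1,"linear":[0.035,-0.075,0.15],"turn":[0,0,-1.927]},{"fingers":1,"linear":[0.035,-0.075,0.15],"turn":[0,0,-1.927]},{"fingers":1,"linear":[0.035,-0.075,0.15],"turn":[0,0,-1.927]},{"fingers":1,"linear":[0.035,-0.075,0.15],"turn":[0,0,-1.927]},{"fingers":1,"linear":[0.035,-0.075,0.15],"turn":[0,0,-1.927]},{"fingers":1,"linear":[0.035,-0.075,0.15],"turn":[0,0,-1.927]},{"fingers":1,"linear":[0.035,-0.075,0.15],"turn":[0,0,-1.927]},{"fingers":1,"linear":[0.035,-0.075,0.15],"turn":[0,0,-1.927]},{"fingers":1,"linear":[0.035,-0.075,0.15],"turn":[0,0,-1.927]}]'
python3 - <<'E'
from h import *
c=cam("wrist");I=snapshot("wrist");cv2.imwrite("pics/w2.png",I);np.save("w2.npy",np.array([c[0],np.diag(c[1]),c[2]]))
cv2.imwrite("pics/w2big.png",cv2.resize(I,(768,576)))
E
```

```text
t: 3.32
eef_pos: [0.4842, 0.1237, 0.1507]
tcp_rot: [-3.142, 0.0, 1.925]
ft_force: [-0.5, 0.2, 0.4]
grip_width: 0.093
gripper_force: 0.0
```

View pics/w2big.png

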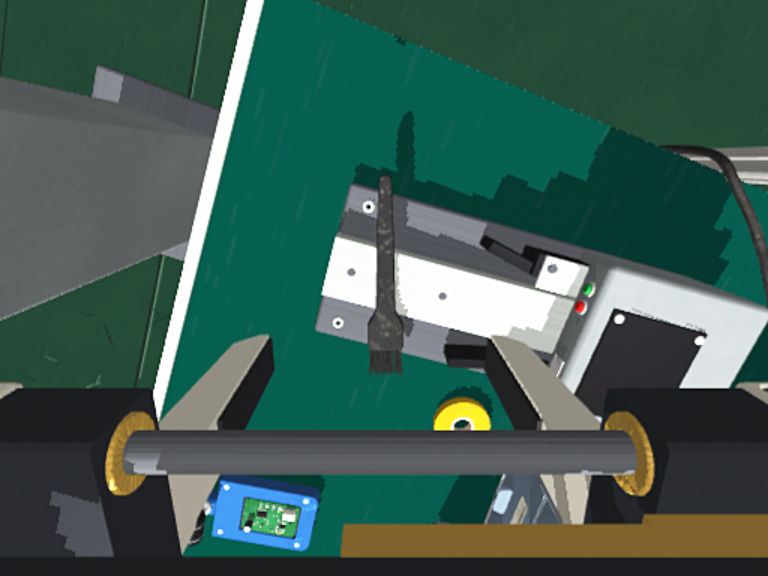

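The second view shows the brush from tail (384,177) to head (386,373). The deck screws are at (351,272) and (442,296), the base screws at (368,207) and (338,323), and the deck corners at (337,236) and (321,296).

Run:
```python
from h import *
a=load("w1.npy");b=load("w2.npy")
R={}
for n,p,q in [("tail",(247,229),(384,178)),("head",(374,180),(386,373)),("deckFL",(298,246),(337,236)),("deckFR",(338,241),(321,296)),("screw1",(305,161),(442,296)),("screw2",(313,228),(351,272)),("bscrL",(273,230),(368,207)),("bscrR",(357,223),(338,323)),("pscrew",(571,189),(305,489)),("reel",(413,91),(462,425))]:
    X,e=tri([(a,np.array(p)/1.5),(b,np.array(q)/1.5)]);R[n]=X;print(n,X,np.round(e,1))
for n,q,z in [("tail",(384,178),.036),("head",(386,373),.034),("handle mid",(385,255),.036),("baseFL",(351,184),.014),("baseFR",(317,330),.014),("hf",(619,267),.088)]:print(n,onz(b,np.array(q)/1.5,z))
d=R["screw1"]-R["screw2"];print("station yaw",np.arctan2(d[1],d[0]),np.linalg.norm(d))
```

```text
tail [0.4622 0.191  0.0329] [0.2 0.4]
head [0.5127 0.0585 0.0359] [0.5 0.7]
deckFL [0.4437 0.1412 0.0229] [1.1 1.7]
deckFR [0.4486 0.0967 0.0272] [0.1 0.1]
screw1 [0.5305 0.1278 0.0298] [0.4 0.5]
screw2 [0.463  0.1223 0.0306] [0.1 0.2]
bscrL [0.4588 0.1679 0.0175] [0.3 0.4]
bscrR [0.4669 0.0769 0.0179] [0.4 0.5]
pscrew [ 0.4998 -0.2026 -0.1084] [2.7 3. ]
reel [0.5985 0.0194 0.0059] [0.4 0.4]
tail [0.4625 0.1913 0.036 ]
head [0.5138 0.0579 0.034 ]
handle mid [0.4811 0.1434 0.036 ]
baseFL [0.4426 0.1786 0.014 ]
baseFR [0.454  0.0643 0.014 ]
hf [0.603  0.1932 0.088 ]
station yaw 0.08065890609425665 0.06770441956181336
```

```bash
python3 -m crank '[{"fingers":0.4,"linear":[0.0025,0.003,0.03],"turn":[0,0,-0.01]},{"fingers":0.4,"linear":[0.0025,0.003,0.06],"turn":[0,0,-0.01]},{"fingers":0.4,"linear":[0.0025,0.003,0.08],"turn":[0,0,-0.01]},{"fingers":0.4,"linear":[0.0025,0.003,0.1],"turn":[0,0,-0.01]},{"fingers":0.4,"linear":[0.0025,0.003,0.11],"turn":[0,0,-0.01]},{"fingers":0.4,"linear":[0.0025,0.003,0.117],"turn":[0,0,-0.01]},{"fingers":0.4,"linear":[0.0025,0.003,0.117],"turn":[0,0,-0.01]},{"fingers":0,"linear":[0.0025,0.003,0.117],"turn":[0,0,-0.01]},{"fingers":0,"linear":[0.0025,0.003,0.117],"turn":[0,0,-0.01]},{"fingers":0,"linear":[0.0025,0.003,0.117],"turn":[0,0,-0.01]},{"fingers":0,"linear":[0.0025,0.003,0.117],"turn":[0,0,-0.01]},{"fingers":0,"linear":[0.0025,0.003,0.117],"turn":[0,0,-0.01]},{"fingers":0,"linear":[0.0025,0.003,0.117],"turn":[0,0,-0.01]}]' 12
```

```text
t: 5.0
eef_pos: [0.4865, 0.1278, 0.0339]
tcp_rot: [3.141, 0.0, 1.937]
ft_force: [-0.2, -0.2, 5.0]
grip_width: 0.0122
gripper_force: 12.0
```

```bash
python3 -m crank '[{"fingers":0,"linear":[0,0,-0.04],"turn":[0,0,0]},{"fingers":0,"linear":[0,0,-0.1],"turn":[0,0,0]},{"fingers":0,"linear":[-0.03,-0.02,-0.1],"turn":[0,0,-0.18]},{"fingers":0,"linear":[-0.06,-0.04,-0.1],"turn":[0,0,-0.36]},{"fingers":0,"linear":[-0.09,-0.06,-0.1],"turn":[0,0,-0.54]},{"fingers":0,"linear":[-0.113,-0.0763,-0.1],"turn":[0,0,-0.72]},{"fingers":0,"linear":[-0.113,-0.0763,-0.1],"turn":[0,0,-0.9]},{"fingers":0,"linear":[-0.113,-0.0763,-0.09],"turn":[0,0,-1.08]},{"fingers":0,"linear":[-0.113,-0.0763,-0.05],"turn":[0,0,-1.205]},{"fingers":0,"linear":[-0.113,-0.0763,-0.01],"turn":[0,0,-1.205]},{"fingers":0,"linear":[-0.113,-0.0763,0.015],"turn":[0,0,-1.205]},{"fingers":0,"linear":[-0.113,-0.0763,0.025],"turn":[0,0,-1.205]},{"fingers":0,"linear":[-0.113,-0.0763,0.028],"turn":[0,0,-1.205]},{"fingers":0,"linear":[-0.113,-0.0763,0.029],"turn":[0,0,-1.205]},{"fingers":0,"linear":[-0.113,-0.0763,0.029],"turn":[0,0,-1.205]}]'
```

```text
t: 6.88
eef_pos: [0.456, -0.0051, 0.0053]
tcp_rot: [-3.141, 0.001, -3.141]
ft_force: [1.7, 0.3, -0.0]
grip_width: 0.0122
gripper_force: 12.0
```

```bash
python3 -m crank '[{"fingers":0.4,"linear":[0,0,0],"turn":[0,0,0]},{"fingers":0.4,"linear":[0,0,0],"turn":[0,0,0]},{"fingers":0.4,"linear":[0,0,0],"turn":[0,0,0]},{"fingers":0.4,"linear":[0,0,0],"turn":[0,0,0]},{"fingers":0.4,"linear":[0,0,-0.03],"turn":[0,0,0]},{"fingers":1,"linear":[0,0,-0.08],"turn":[0,0,0]},{"fingers":1,"linear":[0,-0.04,-0.13],"turn":[0,0,0]},{"fingers":1,"linear":[0,-0.09,-0.15],"turn":[0,0,0]},{"fingers":1,"linear":[0,-0.125,-0.15],"turn":[0,0,0]},{"fingers":1,"linear":[0,-0.125,-0.15],"turn":[0,0,0]},{"fingers":1,"linear":[0,-0.125,-0.15],"turn":[0,0,0]},{"fingers":1,"linear":[0,-0.125,-0.15],"turn":[0,0,0]}]'
python3 - <<'E'
from h import *
c=cam("wrist");I=snapshot("wrist");cv2.imwrite("pics/w3.png",I);np.save("w3.npy",np.array([c[0],np.diag(c[1]),c[2]]))
cv2.imwrite("pics/w3big.png",cv2.resize(I,(768,576)))
E
```

```text
t: 8.38
eef_pos: [0.4555, -0.1291, 0.1544]
tcp_rot: [3.141, -0.001, -3.14]
ft_force: [-0.1, 0.8, 0.3]
grip_width: 0.0924
gripper_force: 0.0
```

View pics/w3big.png

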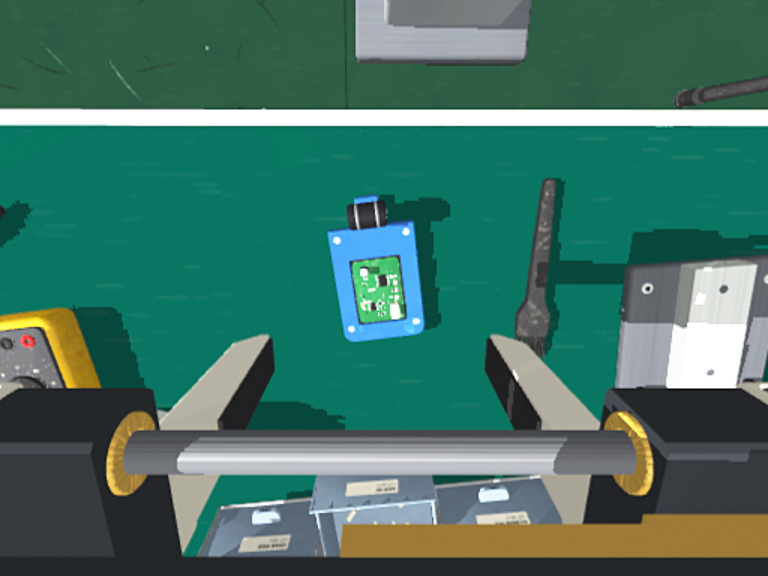

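The brush lies flat, spanning (549,180)-(533,345). The pallet's plate screws are at (337,240), (406,232), (415,322) and (351,329), and its grip is at (367,214).

Run:
```python
from h import *
def spots(f,guess):
    I=cv2.imread(f);g=cv2.cvtColor(I,cv2.COLOR_BGR2HSV)[:,:,1];out=[]
    for u,v in guess:
        x,y=int(round(u/1.5)),int(round(v/1.5));w=g[y-5:y+6,x-5:x+6].astype(float);w=np.clip(150-w,0,None)
        Y,X=np.mgrid[y-5:y+6,x-5:x+6];out.append(((w*X).sum()/w.sum(),(w*Y).sum()/w.sum()) if w.sum()>0 else None)
    return out
a=load("w1.npy");b=load("w3.npy")
A=spots("pics/w1.png",[(525,262),(573,258),(571,190),(523,196)]);B=spots("pics/w3.png",[(406,232),(337,240),(351,329),(415,322)])
print(A,B)
X=[]
for n,p,q in zip(["TL","TR","NR","NL"],A,B):
    x,e=tri([(a,p),(b,q)]);y=onz(b,q,.012);X.append(y);print(n,x,np.round(e,1),y)
X=np.array(X);m=X.mean(0);d=(X[2]+X[3]-X[0]-X[1]);print("centre",m,"yaw",np.arctan2(d[1],d[0]),np.linalg.norm(d)/2)
e=X[0]+X[3]-X[1]-X[2];print("yaw from y",np.arctan2(-e[0],e[1]))
print("grip",tri([(a,np.array((555,279))/1.5),(b,np.array((367,214))/1.5)]))
k=blue(cv2.imread("pics/w3.png"));r=np.array([onz(b,p,.012)[:2]*1000 for p in k[:,0].astype(float)]).astype(np.float32);print(cv2.minAreaRect(r))
```

```text
[(np.float64(348.86861313868616), np.float64(174.007299270073)), (np.float64(380.2253937007874), np.float64(170.03543307086613)), (np.float64(380.4715111478117), np.float64(126.24442609413708)), (np.float64(348.4702380952381), np.float64(130.85491071428572))] [(np.float64(270.21244477172314), np.float64(153.99484536082474)), (np.float64(224.113750899928), np.float64(159.88012958963282)), (np.float64(233.78622540250447), np.float64(218.8680679785331)), (np.float64(276.9073624595469), np.float64(213.72249190938513))]
TL [ 0.4238 -0.1085  0.0121] [0.2 0.2] [ 0.424  -0.1087  0.012 ]
TR [ 0.4306 -0.1602  0.0118] [0.1 0.1] [ 0.4307 -0.1603  0.012 ]
NR [ 0.502  -0.1508  0.0119] [0. 0.] [ 0.502  -0.1508  0.012 ]
NL [ 0.4947 -0.0996  0.014 ] [0.1 0.1] [ 0.4954 -0.0994  0.012 ]
centre [ 0.463  -0.1298  0.012 ] yaw 0.13136602139299658 0.07189640943561185
yaw from y 0.12806017516946552
grip (array([ 0.409 , -0.1366,  0.0341]), [np.float64(0.10683330138171207), np.float64(0.1609770491559047)])
((464.35406494140625, -129.369384765625), (91.65708923339844, 64.48385620117188), 7.511218547821045)
```

```bash
python3 -m crank '[{"fingers":1,"linear":[-0.009,0,0.03],"turn":[0,0,-0.13]},{"fingers":1,"linear":[-0.009,0,0.08],"turn":[0,0,-0.13]},{"fingers":1,"linear":[-0.009,0,0.11],"turn":[0,0,-0.13]},{"fingers":1,"linear":[-0.009,0,0.13],"turn":[0,0,-0.13]},{"fingers":1,"linear":[-0.009,0,0.145],"turn":[0,0,-0.13]},{"fingers":1,"linear":[-0.009,0,0.15],"turn":[0,0,-0.13]},{"fingers":1,"linear":[-0.009,0,0.15],"turn":[0,0,-0.13]},{"fingers":0.6,"linear":[-0.009,0,0.15],"turn":[0,0,-0.13]},{"fingers":0.6,"linear":[-0.009,0,0.15],"turn":[0,0,-0.13]},{"fingers":0.5,"linear":[-0.009,0,0.15],"turn":[0,0,-0.13]},{"fingers":0.5,"linear":[-0.009,0,0.15],"turn":[0,0,-0.13]},{"fingers":0.4,"linear":[-0.009,0,0.15],"turn":[0,0,-0.13]},{"fingers":0.4,"linear":[-0.009,0,0.15],"turn":[0,0,-0.13]}]' 40
```

```text
t: 10.05
eef_pos: [0.4647, -0.1301, 0.0048]
tcp_rot: [-3.141, 0.0, -3.011]
ft_force: [-0.6, 0.3, 5.9]
grip_width: 0.0634
gripper_force: 40.0
```

Run:
```python
from h import *
I=cv2.imread("pics/w2.png")[110:270,200:512];cv2.imwrite("pics/c2.png",cv2.resize(I,None,fx=2.5,fy=2.5,interpolation=cv2.INTER_CUBIC))
I=cv2.imread("pics/w1.png")[0:170,130:260];cv2.imwrite("pics/c1.png",cv2.resize(I,None,fx=3.5,fy=3.5,interpolation=cv2.INTER_CUBIC))
```

```text
(no output)
```

View pics/c2.png

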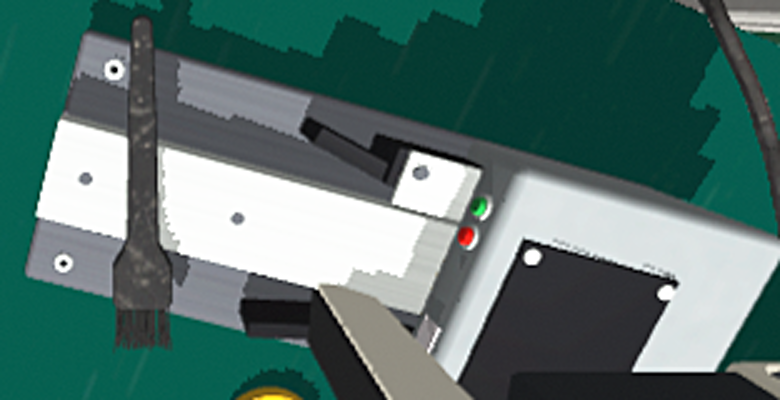

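View pics/c1.png

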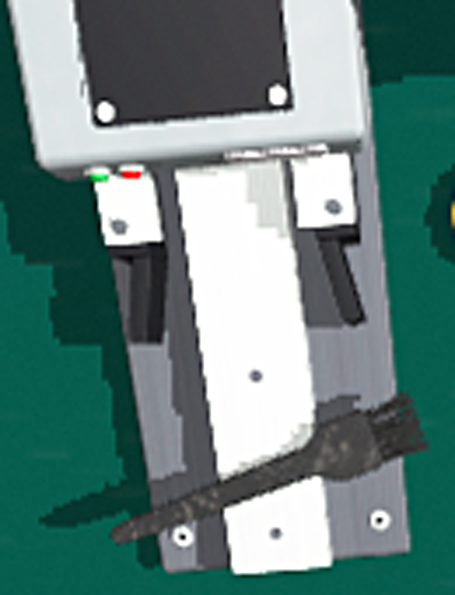

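The crops show the deck's front corners (c1: (233,574), (331,566)), the deck screws (256,376) and (276,533), the keepers' inner front corners (161,241) and (300,229), and the base screws. Next I fit the station pose to these points.

Run:
```python
from h import *
from scipy.optimize import least_squares
a=load("w1.npy");b=load("w2.npy")
c1=lambda p:np.array([130+(p[0]+.5)/3.5-.5,(p[1]+.5)/3.5-.5]); c2=lambda p:np.array([200+(p[0]+.5)/2.5-.5,110+(p[1]+.5)/2.5-.5])
# q: sx,sy,yaw, bx,by, kx,ky, d1,d2
pts=[("dFL",lambda q:(-135,22,30),(233,574),(62,118)),("dFR",lambda q:(-135,-22,30),(331,566),(37,217)),
("s1",lambda q:(q[7],0,30),(276,533),(86,179)),("s2",lambda q:(q[8],0,30),(256,376),(238,218)),
("bL",lambda q:(q[3],q[4],16),(183,537),(114,70)),("bR",lambda q:(q[3],-q[4],16),(380,520),(64,263)),
("kL",lambda q:(q[5],q[6],49),(119,226),(421,173)),("kR",lambda q:(q[5],-q[6],49),(334,207),None),
("kiL",lambda q:(4,27.5,48),(161,241),(391,202)),("kiR",lambda q:(4,-27.5,48),(300,229),None)]
def W(q,l): c,s=np.cos(q[2]),np.sin(q[2]);return np.array([q[0]+(c*l[0]-s*l[1])/1e3,q[1]+(s*l[0]+c*l[1])/1e3,l[2]/1e3])
def res(q,lab=False):
    r=[]
    for n,f,p,w in pts:
        X=W(q,f(q))
        e=np.r_[proj(a,X)-c1(p), (proj(b,X)-c2(w)) if w else [0,0]];r.append(e)
        if lab:print(n,np.round(e,1))
    return np.ravel(r)
s=least_squares(res,[.581,.13,.09,-120,45,15,40,-115,-50],x_scale=[.01,.01,.1,10,10,10,10,10,10],loss='soft_l1',f_scale=.7)
q=s.x;print(q);res(q,True);J=s.jac;print("sd",np.sqrt(np.diag(np.linalg.inv(J.T@J)))[:3]*.7)
for n,l in dict(infeed=(-80,0,30),home=(30,0,30),mouth=(0,0,30)).items():print(n,W(q,l))
```

```text
[   0.5805    0.1327    0.0874 -117.9027   45.9008   10.0559   42.5301
 -117.7903  -49.9212]
dFL [ 0.1 -0.  -1.4  0.3]
dFR [-0.5 -0.  -0.8 -0.5]
s1 [ 0.1 -0.2 -0.1 -0.2]
s2 [-0.1 -0.3 -0.3  0.2]
bL [-0.  -0.3 -0.1  0. ]
bR [-0.2 -0.2 -0.3  0.1]
kL [ 0.1  0.  -0.1 -0.1]
kR [ 0.  -0.2  0.   0. ]
kiL [-0.2 -0.4  0.3  0.4]
kiR [-0.5 -0.6  0.   0. ]
sd [0.0004 0.0003 0.0035]
infeed [0.5008 0.1258 0.03  ]
home [0.6104 0.1354 0.03  ]
mouth [0.5805 0.1327 0.03  ]
```

```bash
python3 -m crank '[{"fingers":0.4,"linear":[0,0,-0.008],"turn":[0,0,0]},{"fingers":0.4,"linear":[0,0,-0.024],"turn":[0,0,0]},{"fingers":0.4,"linear":[0,0,-0.046],"turn":[0,0,0]},{"fingers":0.4,"linear":[0,0,-0.064],"turn":[0,0,0]},{"fingers":0.4,"linear":[0,0,-0.076],"turn":[0,0,0]},{"fingers":0.4,"linear":[-0.003,0.01,-0.08],"turn":[0,0,0.004]},{"fingers":0.4,"linear":[-0.008,0.03,-0.08],"turn":[0,0,0.01]},{"fingers":0.4,"linear":[-0.016,0.058,-0.08],"turn":[0,0,0.015]},{"fingers":0.4,"linear":[-0.025,0.09,-0.08],"turn":[0,0,0.02]},{"fingers":0.4,"linear":[-0.034,0.122,-0.08],"turn":[0,0,0.025]},{"fingers":0.4,"linear":[-0.043,0.154,-0.08],"turn":[0,0,0.03]},{"fingers":0.4,"linear":[-0.051,0.186,-0.08],"turn":[0,0,0.035]},{"fingers":0.4,"linear":[-0.059,0.214,-0.08],"turn":[0,0,0.04]},{"fingers":0.4,"linear":[-0.065,0.235,-0.08],"turn":[0,0,0.043]},{"fingers":0.4,"linear":[-0.068,0.246,-0.08],"turn":[0,0,0.043]},{"fingers":0.4,"linear":[-0.0685,0.249,-0.078],"turn":[0,0,0.043]},{"fingers":0.4,"linear":[-0.0685,0.249,-0.07],"turn":[0,0,0.043]},{"fingers":0.4,"linear":[-0.0685,0.249,-0.062],"turn":[0,0,0.043]},{"fingers":0.4,"linear":[-0.0685,0.249,-0.06],"turn":[0,0,0.043]},{"fingers":0.4,"linear":[-0.0685,0.249,-0.06],"turn":[0,0,0.043]}]'
python3 - <<'E'
from h import *
c=cam("wrist");I=snapshot("wrist");cv2.imwrite("pics/w4.png",I);np.save("w4.npy",np.array([c[0],np.diag(c[1]),c[2]]))
cv2.imwrite("pics/w4big.png",cv2.resize(I,(768,576)))
E
```

```text
t: 12.55
eef_pos: [0.5001, 0.1255, 0.0644]
tcp_rot: [-3.142, -0.0, -3.055]
ft_force: [-0.7, 0.4, -3.5]
grip_width: 0.0634
gripper_force: 40.0
```

View pics/w4big.png

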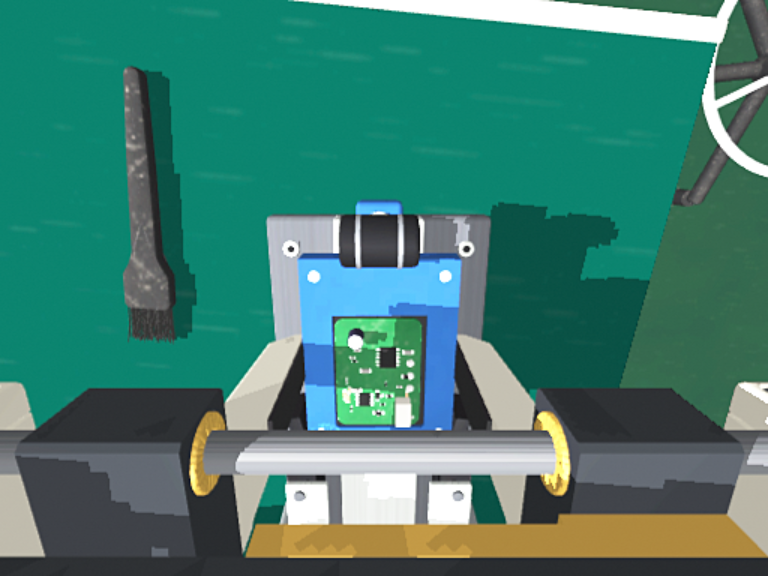

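The pallet hangs centred over the deck: its screws at (314,276) and (446,276) share the base screws' midline, u≈379. The board is still in its nest. I set it down next.

```bash
python3 -m crank '[{"fingers":0.4,"linear":[0,0,0.008],"turn":[0,0,0]},{"fingers":0.4,"linear":[0,0,0.016],"turn":[0,0,0]},{"fingers":0.4,"linear":[0,0,0.022],"turn":[0,0,0]},{"fingers":0.4,"linear":[0,0,0.026],"turn":[0,0,0]},{"fingers":0.4,"linear":[0,0,0.028],"turn":[0,0,0]},{"fingers":0.4,"linear":[0,0,0.0295],"turn":[0,0,0]},{"fingers":0.4,"linear":[0,0,0.03],"turn":[0,0,0]},{"fingers":0.4,"linear":[0,0,0.03],"turn":[0,0,0]},{"fingers":0.4,"linear":[0,0,0.03],"turn":[0,0,0]}]'
```

```text
t: 13.72
eef_pos: [0.5003, 0.1257, 0.0349]
tcp_rot: [3.142, 0.0, -3.054]
ft_force: [-2.2, 0.3, 1.3]
grip_width: 0.0631
gripper_force: 40.0
```

```bash
python3 -m crank '[{"fingers":0.75,"linear":[0,0,0],"turn":[0,0,0]},{"fingers":0.85,"linear":[0,0,0],"turn":[0,0,0]},{"fingers":0.9,"linear":[0,0,0],"turn":[0,0,0]},{"fingers":0.9,"linear":[0,0,0],"turn":[0,0,0]},{"fingers":0.9,"linear":[0,0,-0.02],"turn":[0,0,0]},{"fingers":0.9,"linear":[0,0,-0.05],"turn":[0,0,0]},{"fingers":0.6,"linear":[0,0,-0.1],"turn":[0,0,0]},{"fingers":0.33,"linear":[0.02,0,-0.11],"turn":[0,0,0.18]},{"fingers":0.33,"linear":[0.04,0,-0.11],"turn":[0,0,0.36]},{"fingers":0.33,"linear":[0.056,0,-0.11],"turn":[0,0,0.54]},{"fingers":0.33,"linear":[0.056,0,-0.11],"turn":[0,0,0.72]},{"fingers":0.33,"linear":[0.056,0,-0.11],"turn":[0,0,0.9]},{"fingers":0.33,"linear":[0.056,0,-0.11],"turn":[0,0,1.08]},{"fingers":0.33,"linear":[0.056,0,-0.11],"turn":[0,0,1.26]},{"fingers":0.33,"linear":[0.056,0,-0.11],"turn":[0,0,1.44]},{"fingers":0.33,"linear":[0.056,0,-0.11],"turn":[0,0,1.571]},{"fingers":0.33,"linear":[0.056,0,-0.11],"turn":[0,0,1.571]},{"fingers":0.33,"linear":[0.056,0,-0.11],"turn":[0,0,1.571]}]' 10
python3 - <<'E'
from h import *
c=cam("wrist");I=snapshot("wrist");cv2.imwrite("pics/w5.png",I);np.save("w5.npy",np.array([c[0],np.diag(c[1]),c[2]]))
cv2.imwrite("pics/w5big.png",cv2.resize(I,(768,576)))
E
```

```text
t: 15.98
eef_pos: [0.4444, 0.1208, 0.1446]
tcp_rot: [-3.142, -0.0, 1.661]
ft_force: [0.4, 0.3, -0.1]
grip_width: 0.0308
gripper_force: 0.0
```

View pics/w5big.png

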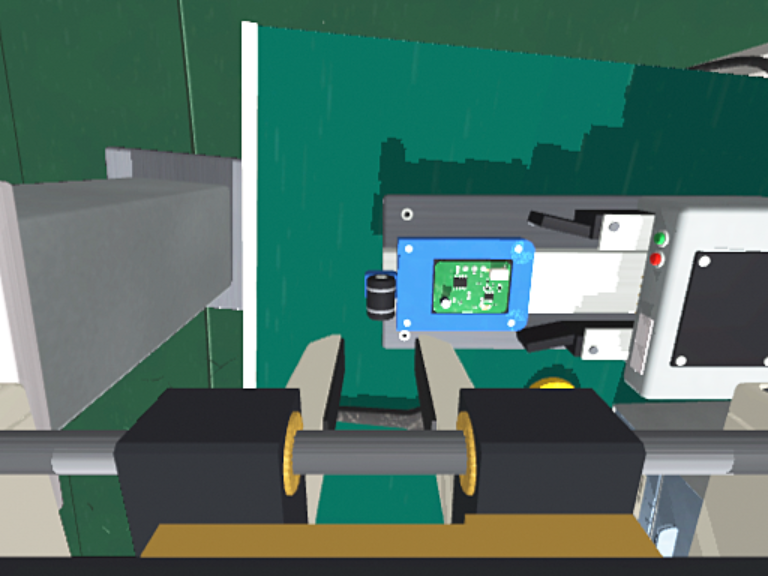

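The pallet sits straight on the deck with the grip at (380,297), which lies in line with the fingers' centre column at 379. I check the numbers before the grasp.

Run:
```python
from h import *
b=load("w5.npy");S=np.array([.5805,.1327]);c,s=np.cos(.0874),np.sin(.0874);R=np.array([[c,s],[-s,c]])
for n,p,z in [("grip",(380,297),.066),("TL",(409,249),.042),("TR",(407,323),.042),("NR",(512,322),.042),("NL",(519,249),.042),("s bL",(407,214),.016),("bR",(404,336),.016),("kL",(614,227),.049),("kR",(593,350),.049)]:
    X=onz(b,np.array(p)/1.5,z);print(n,X,"station",R@(X[:2]-S)*1000)
```

```text
grip [0.4444 0.1218 0.066 ] station [-136.5154    1.0373]
TL [0.4611 0.1487 0.042 ] station [-117.5261   26.3231]
TR [0.4655 0.0968 0.042 ] station [-117.727   -25.7256]
NR [0.5377 0.104  0.042 ] station [-45.1708 -24.8209]
NL [0.533  0.1551 0.042 ] station [-45.4018  26.4763]
s bL [0.4593 0.1682 0.016 ] station [-117.6031   45.9699]
bR [0.4671 0.0758 0.016 ] station [-117.9224  -46.7726]
kL [0.5873 0.1756 0.049 ] station [10.5445 42.0948]
kR [0.5942 0.0912 0.049 ] station [ 10.0378 -42.5515]
```

```bash
python3 -m crank '[{"fingers":0.33,"linear":[0,0,0.03],"turn":[0,0,0]},{"fingers":0.33,"linear":[0,0,0.06],"turn":[0,0,0]},{"fingers":0.33,"linear":[0,0,0.08],"turn":[0,0,0]},{"fingers":0.33,"linear":[0,0,0.09],"turn":[0,0,0]},{"fingers":0.33,"linear":[0,0,0.0945],"turn":[0,0,0]},{"fingers":0.33,"linear":[0,0,0.0945],"turn":[0,0,0]},{"fingers":0.26,"linear":[0,0,0.0945],"turn":[0,0,0]},{"fingers":0.22,"linear":[0,0,0.0945],"turn":[0,0,0]},{"fingers":0.15,"linear":[0,0,0.0945],"turn":[0,0,0]},{"fingers":0.1,"linear":[0,0,0.0945],"turn":[0,0,0]},{"fingers":0.1,"linear":[0,0,0.0945],"turn":[0,0,0]}]' 8
```

```text
t: 17.4
eef_pos: [0.4447, 0.1209, 0.0504]
tcp_rot: [3.141, -0.0, 1.658]
ft_force: [-0.4, 0.4, 5.0]
grip_width: 0.0173
gripper_force: 8.0
```

```bash
python3 -m crank '[{"fingers":0.1,"linear":[0,0.004,0],"turn":[0,0,0]},{"fingers":0.1,"linear":[0,0.01,0],"turn":[0,0,0]},{"fingers":0.1,"linear":[0,0.016,0],"turn":[0,0,0]},{"fingers":0.1,"linear":[0,0.022,0],"turn":[0,0,0]},{"fingers":0.1,"linear":[0,0.028,0],"turn":[0,0,0]},{"fingers":0.1,"linear":[0,0.034,0],"turn":[0,0,0]},{"fingers":0.1,"linear":[0,0.04,0],"turn":[0,0,0]},{"fingers":0.1,"linear":[0,0.046,0],"turn":[0,0,0]},{"fingers":0.1,"linear":[0,0.052,0],"turn":[0,0,0]},{"fingers":0.1,"linear":[0,0.056,0],"turn":[0,0,0]},{"fingers":0.1,"linear":[0,0.058,0],"turn":[0,0,0]},{"fingers":0.1,"linear":[0,0.058,0],"turn":[0,0,0]}]'
```

```text
t: 18.9
eef_pos: [0.5014, 0.1258, 0.05]
tcp_rot: [-3.139, 0.0, 1.658]
ft_force: [-4.5, 0.1, 5.5]
grip_width: 0.0176
gripper_force: 8.0
```

```bash
python3 -m crank '[{"fingers":0.1,"linear":[0,0.004,0],"turn":[0,0,0]},{"fingers":0.1,"linear":[0,0.01,0],"turn":[0,0,0]},{"fingers":0.1,"linear":[0,0.016,0],"turn":[0,0,0]},{"fingers":0.1,"linear":[0,0.022,0],"turn":[0,0,0]},{"fingers":0.1,"linear":[0,0.028,0],"turn":[0,0,0]},{"fingers":0.1,"linear":[0,0.034,0],"turn":[0,0,0]},{"fingers":0.1,"linear":[0,0.039,0],"turn":[0,0,0]},{"fingers":0.1,"linear":[0,0.043,0],"turn":[0,0,0]},{"fingers":0.1,"linear":[0,0.046,0],"turn":[0,0,0]},{"fingers":0.1,"linear":[0,0.046,0],"turn":[0,0,0]}]'
```

```text
t: 20.15
eef_pos: [0.5474, 0.1298, 0.05]
tcp_rot: [-3.14, 0.0, 1.658]
ft_force: [-3.7, 0.5, 4.8]
grip_width: 0.0177
gripper_force: 8.0
```

```bash
python3 -m crank '[{"fingers":0.1,"linear":[0,0.002,0],"turn":[0,0,0]},{"fingers":0.1,"linear":[0,0.004,0],"turn":[0,0,0]},{"fingers":0.1,"linear":[0,0.006,0],"turn":[0,0,0]},{"fingers":0.1,"linear":[0,0.007,0],"turn":[0,0,0]},{"fingers":0.1,"linear":[0,0.008,0],"turn":[0,0,0]},{"fingers":0.1,"linear":[0,0.008,0],"turn":[0,0,0]}]' 15
```

```text
t: 20.9
eef_pos: [0.5552, 0.1305, 0.05]
tcp_rot: [-3.14, 0.0, 1.658]
ft_force: [-7.8, -0.5, 6.2]
grip_width: 0.0178
gripper_force: 15.0
```

Force is rising, so it may be touching the stop. I push a little further until the contact is clear.

```bash
python3 -m crank '[{"fingers":0.1,"linear":[0,0.0015,0],"turn":[0,0,0]},{"fingers":0.1,"linear":[0,0.002,0],"turn":[0,0,0]},{"fingers":0.1,"linear":[0,0.002,0],"turn":[0,0,0]}]'
```

```text
t: 21.28
eef_pos: [0.5552, 0.1305, 0.0495]
tcp_rot: [-3.135, 0.0, 1.658]
ft_force: [-16.0, -1.0, 9.5]
grip_width: 0.0173
gripper_force: 15.0
```

```bash
python3 -m crank '[{"fingers":0.1,"linear":[0,-0.001,0],"turn":[0,0,0]},{"fingers":0.33,"linear":[0,-0.001,0],"turn":[0,0,0]},{"fingers":0.33,"linear":[0,-0.001,0],"turn":[0,0,0]},{"fingers":0.33,"linear":[0,-0.001,0],"turn":[0,0,0]},{"fingers":0.33,"linear":[0,-0.001,0],"turn":[0,0,0]},{"fingers":0.33,"linear":[0,-0.001,-0.02],"turn":[0,0,0]},{"fingers":0.33,"linear":[0,-0.001,-0.05],"turn":[0,0,0]},{"fingers":0.33,"linear":[0,-0.04,-0.1],"turn":[0,0,0]},{"fingers":0.33,"linear":[0,-0.08,-0.12],"turn":[0,0,0]},{"fingers":0.33,"linear":[0,-0.11,-0.12],"turn":[0,0,0]},{"fingers":0.33,"linear":[0,-0.11,-0.12],"turn":[0,0,0]},{"fingers":0.33,"linear":[0,-0.11,-0.12],"turn":[0,0,0]}]'
python3 - <<'E'
from h import *
c=cam("wrist");I=snapshot("wrist");cv2.imwrite("pics/w6.png",I);np.save("w6.npy",np.array([c[0],np.diag(c[1]),c[2]]))
cv2.imwrite("pics/w6big.png",cv2.resize(I,(768,576)))
E
```

```text
t: 22.78
eef_pos: [0.4492, 0.1213, 0.1703]
tcp_rot: [3.141, -0.0, 1.658]
ft_force: [0.5, -0.8, -0.9]
grip_width: 0.0304
gripper_force: 0.0
```

View pics/w6big.png

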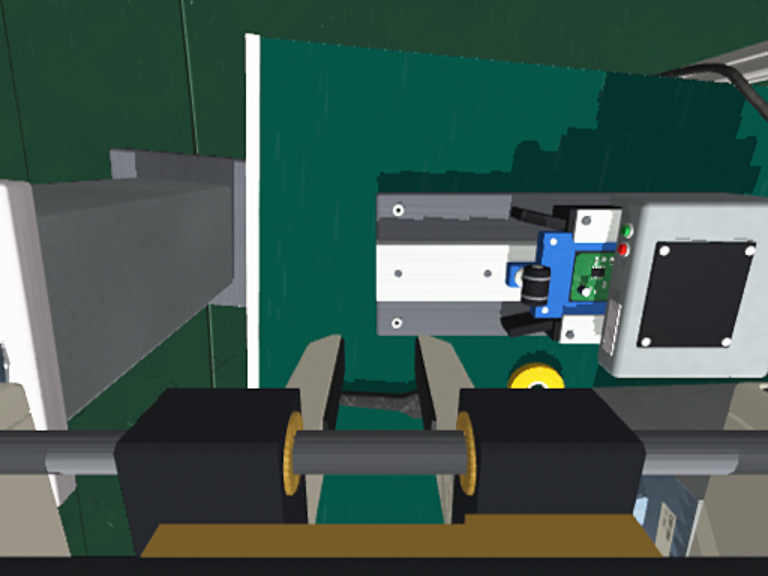

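The pallet is between the rails under the head, grip at (536,286) and tail screws at (553,241) and (545,310), with the board in its nest. I check that it is home by number.

Run:
```python
from h import *
b=load("w6.npy");S=np.array([.5805,.1327]);c,s=np.cos(.0874),np.sin(.0874);R=np.array([[c,s],[-s,c]])
for n,p,z in [("grip",(536,286),.066),("TL",(553,241),.042),("TR",(545,310),.042),("kL",(586,221),.049),("kR",(570,335),.049),("s1",(398,273),.03),("s2",(488,273),.03)]:
    X=onz(b,np.array(p)/1.5,z);print(n,"station",R@(X[:2]-S)*1000)
```

```text
grip station [-25.8173   0.3594]
TL station [-7.8459 26.7212]
TR station [ -7.6006 -25.6469]
kL station [10.2423 41.9089]
kR station [ 10.363  -42.9507]
s1 station [-117.7438    0.0036]
s2 station [-49.2878  -0.0665]
```

```bash
python3 -c "
from rig import *
print(job_done())"
```

```text
the job is handed in; nothing more can be done
None
```

The brush lies flat on the open bench, and the pallet, with its board in the nest, is home against the stop: force rose to 16 N with no further travel, and the grip measured within about 0.4 mm of its home position; handed in at about 23 s.

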